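# Lever open the nib box at the painter's stall

## Task

Pick up the lifting knife and use its blade to lever up the lid of the small, nearly square wooden box until it stands about half-way to upright (it stays where it is left), then lay the knife back down flat on the bare table. The lid's lacquer is fresh, so touch that box with the knife only, never with the gripper or arm, and leave the long box shut.

Things in the scene. Friction and masses are not known exactly. Their poses are not given: they have to be found in the camera images.
- knife: Lifting knife, loose, 90 g, lying flat, blade away from the robot. Dark wooden handle 100 long, 20 wide, 24 high; flat steel blade 22 wide, 2.5 thick, at half the handle's height (mm). Origin: the place to grip, on the handle's axis half-way up, 12 mm above the table. +x to the blade tip, 130 mm ahead of the origin; the handle runs from 65 mm behind to 35 mm ahead; z up.
- nib_box: The small box to open. Wood, fixed, 90 mm deep (x), 60 mm high without the lid. Origin: centre of its underside; +x from the front wall to the hinge wall, front (-x) roughly towards the robot, z up. 110 mm wide (y). In the middle of its front wall is a cut-out 70 mm wide, from 36 mm above the table up to the lid at 60 mm: the blade goes in there under the lid. Empty above 20 mm.
- nib_lid_edge (a point): Middle of the front edge of the small box's lid, on its underside; moves with the lid. Shut: 60 mm above the table, 8 mm in front of the front wall, 98 mm in front of the hinge line (along the box's y, 60 mm high), axes as the box. Lid 6.5 mm thick, 114 mm wide, 70 g.
- nib_lid (a joint): Opening angle of the small box's lid, rad: 0 shut, 1.57 upright, stop at 1.9. Stiff hinge: 1 to 2 N upward at the front edge lifts it, and it stays where it is left.
- long_box: Bystander of the same make, to be left shut. Wood, fixed, 90 mm deep (x), 60 mm high without the lid. Origin: centre of its underside; +x from the front wall to the hinge wall, front (-x) roughly towards the robot, z up. 190 mm wide (y), with the same cut-out and a stiff lid. The two boxes stand left and right of the knife, either way round.
- long_lid (a joint): Opening angle of the long box's lid, rad: 0 shut. It must stay shut.
Not all that is in view belongs to the job. There is more than one size of the knife; the one meant has the size given above.

How it is judged:
On the way:
1. the knife, in contact with the small box, has raised its lid by more than 0.3 rad (value of joint nib_lid above 0.3 rad and contact force between knife and nib_box above 0.1 N), for 0.1 s.
At the end, for the whole second after the job is handed in: the small box's lid stands open by more than 0.6 rad (about 35 degrees), the long box is shut (below 0.1 rad), and the knife lies still on the table, the right way up within 0.2 rad (about 11 degrees), its origin less than 22 mm above the table and not touching the small box (value of joint nib_lid above 0.6 rad and value of joint long_lid below 0.1 rad and height (world z) of knife below 0.022 m and angle between knife's own z axis and vertical below 0.2 rad and linear speed of knife below 0.02 m/s and not (contact force between knife and nib_box above 0.1 N)).
It fails at once if the gripper or arm touches the small box (more than 1 N) (contact force between any of the fingers, the arm and nib_box above 1 N).
It fails at once if the long box's lid is opened (value of joint long_lid above 0.1 rad).
It also fails if it takes over 48 s, if anything falls off the work surface, if the arm or the gripper's body presses on something with over 40 N, if the wrist force passes 120 N, or if a joint passes its speed limit or range.

## Robot

A 6-joint arm with a two-finger parallel gripper is mounted at the origin on the work surface. World frame = base frame: x ahead of the robot, y to its left, z up, the work surface at z = 0. Lengths are in m, angles in rad, forces in N, time in s.
With the tool pointing down it reaches from about 0.325 to 0.775 m from the base axis. Payload 5.5 kg.
Tool frame: the origin (TCP) lies between the finger pads; the fingertips stand 8 mm ahead of it and the grasp point (between the pads) lies 11 mm behind it (tcp_to_tips is the distance from the TCP to the fingertips, in m); z points along the fingers, y is the line along which they close (so a half turn about z gives the same grasp; the last joint's range is limited). The gripper opens to 88 mm and grips with 3 to 60 N. Pads are 20 mm wide; open, the fingers measure 115 mm over their backs; the gripper's body (75 mm by 178 mm) begins 61 mm behind the grasp point.
Start: joints at [1.078, 0.091, 1.231, -0, 1.82, -0.057], TCP at [0.253, 0.544, 0.231] pointing down, gripper open.
Joint ranges: [-2.87, 2.87], [-0.86, 2.18], [0.17, 2.46], [-1.51, 4.65], [0.06, 2.69], [-2.65, 2.65]. Speed limits (rad/s): [2.57, 2.57, 3.01, 3.14, 3.14, 3.14].

## Interface

Orientations are given as a unit quaternion [w, x, y, z].
In Python, from bench import * gives the robot as it stands. Calls block until the motion is done:
- move_to(position, orientation): joint-space move of the TCP to a pose.
- move_l(position, speed=0.15, orientation=None): straight line of the TCP; orientation=None keeps the orientation; speed is the mean speed in m/s.
- movej(angles): joint-space move.
- gripper_open() and close(): open the fingers fully, or close them until they stop; the grip force is fixed at half the most.
- hold(seconds).
- inverse_kinematics(position, orientation): joint angles nearest the present ones, or None.
- state(): the state.
- get_image(name): name is "scene" or "top" or "wrist"; returns a dict with "frame" (384x512x3 uint8, blue, green, red), "depth" (384x512 float32, m along the optical axis (not along the pixel's ray), 0 where there is no reading), "camera_matrix" (3x3 intrinsics, pixels), "view" (4x4, takes a point from world to camera coordinates). Camera axes: x right, y up, looking along -z (the intrinsics and any distortion apply to the point x, -y, -z); pixel columns grow to the right and rows downward; lengths in m; the calibration is good to about 2 mm. The wrist camera is an equidistant fisheye: a pixel r from the principal point sees the ray r / f radians off the axis. A picture is of the moment at which its call begins.
A pose or a line that the arm cannot do raises IKError and nothing moves.
- job_done(): hands the job in; it is judged then, once.
The state is a dict: "time": time; "joint_pos": joint angles; "dq": joint speeds; "joint_torque": joint torques, N m; "ee_pos": TCP position; "ee_rot": TCP orientation; "ft_force": force on the tool from outside, world axes, zero at the start; "moment": the same for the moment, N m; "finger_gap": finger opening in m; "finger_force": force on a finger pad.
Only numpy, scipy, OpenCV 4.12 (cv2) and the standard library are available. Lean on these libraries where they do the work, as an engineer would, in place of code of your own. Each camera call takes 0.05 s, during which the arm holds its last target. There are 200 camera calls.

## Working session

There is one attempt and no reset: what is moved stays moved. The work goes in short steps, each a Python script; the robot and the scene stay as the last script left them, time stands still between calls to the robot, and variables do not carry over. Pictures are saved under pics/ and viewed, at most 10 in all, crops included, and the job is handed in when it is done.

```bash
mkdir -p pics; python3 - <<'E'
from bench import *
import cv2,numpy as np
for n in("top","scene"):
    d=get_image(n); cv2.imwrite(f"pics/{n}0.png",d["frame"]); np.savez(f"{n}0.npz",**d)
    print(n,d["camera_matrix"].tolist(),np.round(d["view"],3).tolist())
print(state())
E
```

```text
top [[385.3666205684341, 0.0, 255.75836054541662], [0.0, 385.3666205684341, 198.6060666118862], [0.0, 0.0, 1.0]] [[-0.003, -1.0, 0.018, -0.026], [0.992, -0.001, 0.126, -0.46], [-0.126, 0.018, 0.992, -0.96], [0.0, 0.0, 0.0, 1.0]]
scene [[435.3889401290102, 0.0, 253.70046408718335], [0.0, 435.3889401290102, 189.39322236082472], [0.0, 0.0, 1.0]] [[-0.572, 0.82, 0.008, 0.257], [-0.714, -0.503, 0.487, 0.291], [0.403, 0.272, 0.874, -1.3], [0.0, 0.0, 0.0, 1.0]]
{'time': 0.1, 'joint_pos': array([ 1.07829916e+00,  9.17964826e-02,  1.23175230e+00, -6.96569996e-06,
        1.81978534e+00, -5.66860938e-02]), 'dq': array([ 2.05114837e-03, -1.37765191e-03, -4.13962067e-03, -4.90558527e-05,
       -3.05869865e-03,  7.92319026e-04]), 'joint_torque': array([ 3.01784596e-03, -4.47854340e+01, -4.07571495e+01,  7.01147318e-02,
        2.83733517e-02, -1.16934698e-04]), 'ee_pos': array([0.2531681 , 0.54370328, 0.22961963]), 'ee_rot': array([-2.32852579e-04,  2.16185920e-01,  9.76351827e-01, -8.39026073e-04]), 'ft_force': array([ 0.88203541, -0.59894806, -0.52403374]), 'moment': array([ 0.02048745, -0.02956002, -0.00227616]), 'finger_force': 0.0, 'finger_gap': 0.08826565437898619}
```

View pics/top0.png

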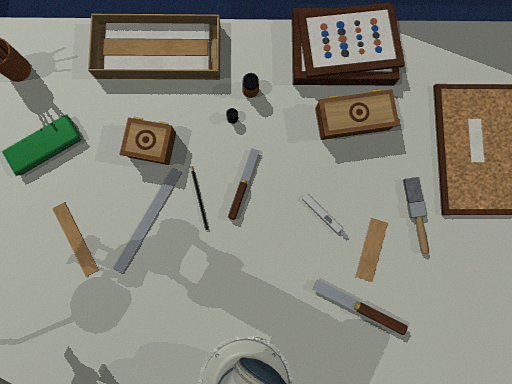

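View pics/scene0.png

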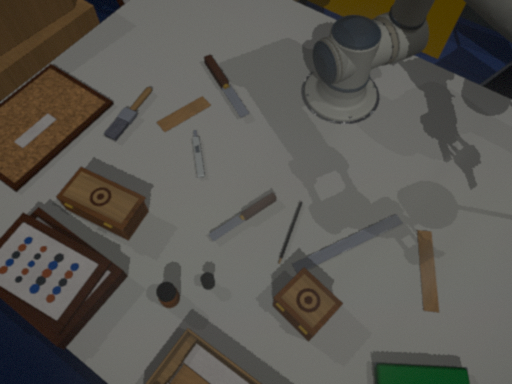

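The top picture shows two knives: one at (243,185), blade pointing away from the robot, and a bigger one at (360,307). The small box is at (147,140) and the long box at (358,113). I'll measure both knives and enlarge the view.

```bash
cat > h.py <<'E'
import numpy as np,cv2
def world(d,uv,z=None):
    """pixel -> world point on plane z (or by depth if z None)"""
    K,V=d["camera_matrix"],np.array(d["view"]); R,t=V[:3,:3],V[:3,3]
    u,v=uv; r=np.array([(u-K[0,2])/K[0,0],-(v-K[1,2])/K[1,1],-1.])
    c=-R.T@t; w=R.T@r
    s=d["depth"][int(round(v)),int(round(u))] if z is None else (z-c[2])/w[2]
    return c+s*w
E
python3 - <<'E'
from h import *
d=np.load("top0.npz"); 
for a,b in(((233,217),(256,151)),((406,330),(313,287))):
    p,q=world(d,a,.012),world(d,b,.012);print(p,q,np.linalg.norm(p-q))
f=d["frame"]
a=cv2.resize(f[105:235,105:275],None,fx=4.5,fy=4.5,interpolation=cv2.INTER_CUBIC)
cv2.imwrite("pics/c1.png",a); print(a.shape)
a=cv2.resize(f[80:150,300:420],None,fx=6,fy=6,interpolation=cv2.INTER_CUBIC)
cv2.imwrite("pics/c2.png",a)
# depth-based height masks
h,w=d["depth"].shape
K,V=d["camera_matrix"],d["view"];R,t=V[:3,:3],V[:3,3]
u,v=np.meshgrid(np.arange(w),np.arange(h));D=d["depth"]
P=(np.stack([(u-K[0,2])/K[0,0]*D,-(v-K[1,2])/K[1,1]*D,-D],-1)-t)@R
def fit(name,sl,zl,zh):
    Q=P[sl].reshape(-1,3);Q=Q[(Q[:,2]>zl)&(Q[:,2]<zh)]
    r=cv2.minAreaRect((Q[:,:2]*1000).astype(np.float32));print(name,len(Q),r,Q[:,2].mean(),np.median(Q[:,2]))
fit("nib",np.s_[110:175,110:185],.055,.09)
fit("long",np.s_[80:145,305:410],.055,.09)
fit("handle",np.s_[140:225,222:265],.016,.04)
fit("knife",np.s_[140:225,222:265],.008,.04)
fit("bigknife",np.s_[275:340,305:412],.008,.05)
E
```

```text
[0.41405045 0.0320916  0.012     ] [ 0.58959031 -0.028117    0.012     ] 0.18557833222340064
[ 0.12787125 -0.40519372  0.012     ] [ 0.23516646 -0.17227124  0.012     ] 0.25644715520173667
(585, 765, 3)
nib 1783 ((607.7970581054688, 250.01602172851562), (114.85428619384766, 104.34048461914062), 79.66903686523438) 0.0670889220499805 0.06721000248684164
long 2827 ((681.2119750976562, -289.4404296875), (103.96550750732422, 196.5770263671875), 8.558816909790039) 0.06679925863734872 0.06687612642031757
handle 329 ((500.0863037109375, 7.098697662353516), (20.659133911132812, 190.05764770507812), 70.93873596191406) 0.02283681120877343 0.02305284631645093
knife 600 ((502.956298828125, 6.713420867919922), (22.045103073120117, 195.7286834716797), 71.12798309326172) 0.018455938009397273 0.018171068744316385
bigknife 1114 ((186.65997314453125, -285.88226318359375), (249.87176513671875, 28.186134338378906), 62.93959045410156) 0.02365141694033471 0.02381532272338287
```

View pics/c1.png

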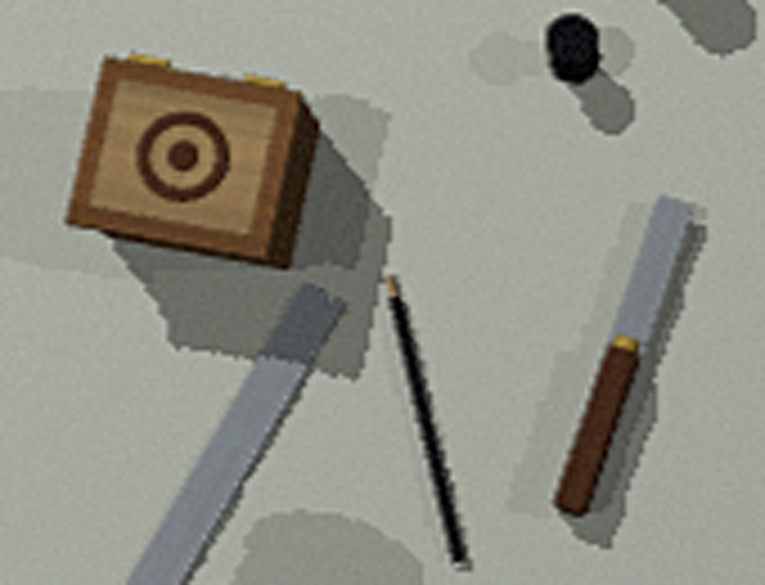

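View pics/c2.png

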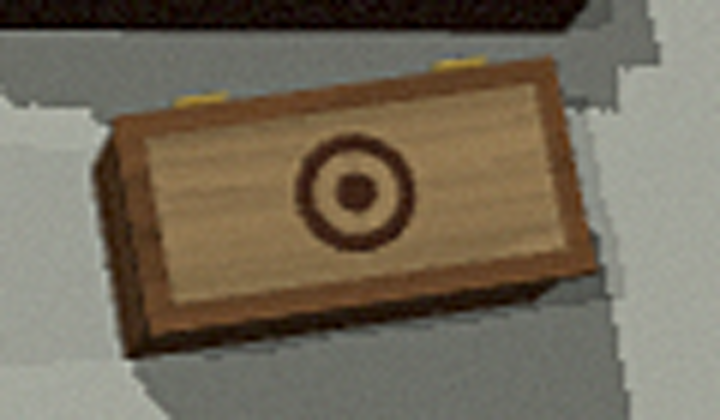

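Crop c1 shows the knife at (560–690, 200–515) and the nearly square box with its brass hinges on the far side. Knife candidates:
- **Top (243,185):** measures 195.7 × 22 mm, which fits the described 195 × 22.
- **Top (360,307):** measures 250 × 28 mm, so it is too big.

I'll pick up the first.

```bash
cat >> h.py <<'E'
def q(head):
    p=(head+np.pi)/2; return [0,float(np.cos(p)),float(np.sin(p)),0]
KH=-.3295; KO=np.array([.503-.0325*np.cos(KH),.0067-.0325*np.sin(KH)])
BH=np.deg2rad(-10.33); bx=np.array([np.cos(BH),np.sin(BH)])
EDGE=np.array([.6078,.2500])-.051*bx; HINGE=EDGE+.098*bx
E
python3 - <<'E'
from bench import *
from h import *
print(KO,EDGE,HINGE)
move_to([*KO,.10],q(KH)); move_l([*KO,.011],.1)
close(); s=state(); print(s["finger_gap"],s["finger_force"],s["time"],s["ee_pos"])
move_l([*KO,.12],.12); s=state(); print(s["finger_gap"],s["ft_force"],s["time"])
# pose well in front of the cut-out, high
tip=EDGE-.045*bx; g=tip-.13*bx
move_to([*g,.12],q(BH)); move_l([*g,.0475],.12)
s=state(); print(s["joint_pos"],s["ee_pos"],s["time"])
for n in("top","scene"):
    d=get_image(n); np.savez(f"{n}1.npz",**d)
t=cv2.resize(np.load("top1.npz")["frame"][90:240,80:260],None,fx=3,fy=3)
sc=cv2.resize(np.load("scene1.npz")["frame"][200:350,230:410],None,fx=3,fy=3)
cv2.imwrite("pics/p1.png",np.vstack([t[:300],sc[:300]]) if 0 else cv2.resize(np.hstack([t,sc]),None,fx=.74,fy=.74))
E
```

```text
[0.47224836 0.01721602] [0.55762664 0.25914518] [0.65403819 0.24157208]
0.01982767734706211 30.00005006790161 4.2917 [0.47221824 0.01715867 0.01097709]
0.019969079198939046 [ 0.31612018  0.86869819 -0.91643957] 5.35
[ 5.74783413e-01 -1.87033123e-01  1.82430116e+00 -2.58466496e-05
  1.50338939e+00 -8.15195713e-01] [0.38595599 0.29049734 0.04817497] 7.2083
```

View pics/p1.png

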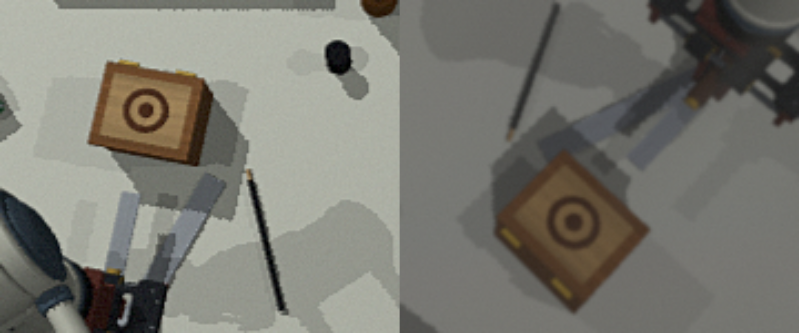

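```bash
python3 - <<'E'
from h import *
d=np.load("top1.npz");D=d["depth"];h,w=D.shape
K,V=d["camera_matrix"],d["view"];R,t=V[:3,:3],V[:3,3]
u,v=np.meshgrid(np.arange(w),np.arange(h))
P=((np.stack([(u-K[0,2])/K[0,0]*D,-(v-K[1,2])/K[1,1]*D,-D],-1)-t)@R).reshape(-1,3)
by=np.array([-bx[1],bx[0]])
L=np.stack([(P[:,:2]-EDGE)@bx,(P[:,:2]-EDGE)@by,P[:,2]],1)*1000
m=(L[:,0]>-100)&(L[:,0]<-30)&(abs(L[:,1])<50)&(L[:,2]>25)&(L[:,2]<75)
B=L[m]
for a in range(-100,-30,10):
    b=B[(B[:,0]>=a)&(B[:,0]<a+10)]
    if len(b):print(a,len(b),b[:,1].min().round(1),b[:,1].max().round(1),b[:,1].mean().round(1),np.median(b[:,2]).round(1),b[:,2].std().round(1))
print("tip",B[:,0].max())
m=(abs(L[:,0]-49)<60)&(abs(L[:,1])<70)&(L[:,2]>60)&(L[:,2]<72);print("lid",L[m].min(0),L[m].max(0))
E
```

```text
-100 36 -9.6 12.3 1.2 50.9 1.4
-90 37 -9.3 11.7 1.2 50.4 2.0
-80 36 -8.8 12.1 1.3 50.8 1.6
-70 36 -10.0 12.9 0.9 50.7 1.7
-60 36 -9.4 12.6 1.5 50.7 1.6
-50 18 -8.2 11.8 0.9 51.5 1.4
tip -44.97060658880597
lid [ -1.16608946 -57.67602498  60.64466095] [102.67511438  57.0507062   71.97880948]
```

Left half of the picture: the blade is at about (130,230), in front of the cut-out. Depth shows it level, centred to 1 mm, and with its tip 45 mm short of the lid edge. Next I'll insert it and lift along the lid's arc.

```bash
python3 - <<'E'
from bench import *
from h import *
r=.076
def go(rr,th,dz=0,sp=.05):
    g=HINGE-(rr*np.cos(th)+.13)*bx
    move_l([*g,.060+rr*np.sin(th)-.00225+dz],sp)
go(r,0,-.0095,.08); print(state()["ft_force"],state()["time"])
for th in np.arange(0,.451,.15):
    go(r,th); s=state(); print(th,s["ft_force"].round(2),s["moment"].round(2),s["finger_gap"],s["time"])
d=get_image("top"); np.savez("top2.npz",**d); d2=get_image("scene")
t=cv2.resize(d["frame"][90:240,80:260],None,fx=2.2,fy=2.2); sc=cv2.resize(d2["frame"][200:350,230:410],None,fx=2.2,fy=2.2)
cv2.imwrite("pics/p2.png",np.hstack([t,sc]))
E
```

```text
[ 0.07779577 -0.01796465 -0.92028968] 8.3
0.0 [ 0.13 -0.58 -1.44] [ 0.03 -0.02 -0.03] 0.019898639017700902 8.6417
0.15 [-0.4  -0.54 -0.86] [0.02 0.01 0.06] 0.020110753619027134 9.0167
0.3 [ 0.69 -0.52 -0.35] [-0.04 -0.03  0.06] 0.020138686480288145 9.3917
0.44999999999999996 [ 0.22 -0.65 -0.71] [ 0.03 -0.03 -0.02] 0.01948098414199727 9.7667
```

View pics/p2.png

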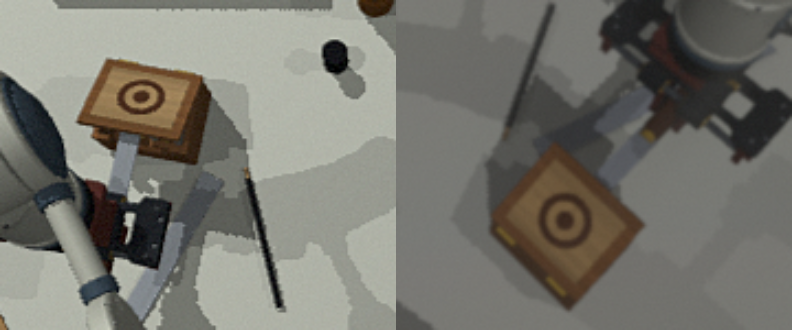

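The lid at (140,97) has begun to open, with the blade at (125,160) under it. I'll measure the lid angle and any blade droop.

```bash
cat >> h.py <<'E'
def measure(d):
    D=d["depth"];h,w=D.shape;K,V=d["camera_matrix"],np.array(d["view"]);R,t=V[:3,:3],V[:3,3]
    u,v=np.meshgrid(np.arange(w),np.arange(h))
    P=((np.stack([(u-K[0,2])/K[0,0]*D,-(v-K[1,2])/K[1,1]*D,-D],-1)-t)@R).reshape(-1,3)[D.ravel()>0]
    by=np.array([-bx[1],bx[0]])
    L=np.stack([(P[:,:2]-HINGE)@bx,(P[:,:2]-HINGE)@by,P[:,2]],1)*1000
    m=(abs(L[:,1])<45)&(L[:,0]<-5)&(L[:,0]>-60)&(L[:,2]>62);B=L[m]
    a=np.polyfit(B[:,0],B[:,2],1);print("lid angle",np.arctan(-a[0]),"n",len(B),"z0",a[1])
    B=L[(abs(L[:,1])<14)&(L[:,0]<-60)&(L[:,0]>-165)&(L[:,2]>30)]
    for s in range(-165,-60,15):
        b=B[(B[:,0]>=s)&(B[:,0]<s+15)]
        if len(b):print(s+7.5,np.median(b[:,2]).round(1),end=" | ")
    print()
E
python3 - <<'E'
from h import *
measure(np.load("top2.npz"))
E
```

```text
lid angle 0.47239887607398356 n 686 z0 67.51398215758658
-157.5 463.3 | -142.5 93.9 | -127.5 94.0 | -112.5 93.9 | -97.5 94.0 | -82.5 105.7 | -67.5 101.4 |
```

No droop; the lid is at 0.47 rad. Carrying on to about 0.85.

```bash
python3 - <<'E'
from bench import *
from h import *
r=.076
def go(rr,th,dz=0,sp=.05):
    g=HINGE-(rr*np.cos(th)+.13)*bx
    move_l([*g,.060+rr*np.sin(th)-.00225+dz],sp)
for th in (.6,.72,.83):go(r,th)
hold(.2); measure(get_image("top"))
go(r,.83,-.008); g=HINGE-.26*bx; z=state()["ee_pos"][2]
move_l([*g,float(z)],.12); print(state()["time"])
hold(.2); measure(get_image("top"))
E
```

```text
lid angle 0.8332484521220915 n 589 z0 70.47829919676131
-157.5 494.1 | -142.5 487.3 | -127.5 116.8 | -112.5 116.5 | -97.5 116.0 | -82.5 115.5 | -67.5 117.9 | 
12.2583
lid angle 0.8309525209051157 n 594 z0 70.79862229481965
-157.5 107.2 | -142.5 107.1 | -127.5 106.4 | -97.5 34.3 | -82.5 36.9 | -67.5 136.3 |
```

The lid stays at 0.83 rad. Now I'll lay the knife back at its original spot.

```bash
python3 - <<'E'
from bench import *
from h import *
move_to([*KO,.12],q(KH)); move_l([*KO,.03],.12); move_l([*KO,.0115],.04)
print(state()["ft_force"]); gripper_open(); move_l([*KO,.16],.12)
move_to([.35,-.20,.25],q(KH)); hold(.3)
d=get_image("top"); measure(d); print(state()["time"])
D=d["depth"];K,V=d["camera_matrix"],np.array(d["view"])
for s in(-.05,-.025,0,.025,.06,.09,.12):
    p=np.array([*(KO+s*np.array([np.cos(KH),np.sin(KH)])),.02]);c=V[:3,:3]@p+V[:3,3]
    uv=(K[0,2]-K[0,0]*c[0]/c[2],K[1,2]+K[1,1]*c[1]/c[2]); print(s,world(d,uv)[2].round(4))
cv2.imwrite("pics/p3.png",d["frame"])
E
```

```text
[ 0.61895305  0.29017197 -1.02633663]
lid angle 0.8334567626511222 n 595 z0 70.50647332591977
-97.5 35.1 | -82.5 35.6 | -67.5 135.7 | 
19.0167
-0.05 0.0248
-0.025 0.0256
0 0.0254
0.025 0.026
0.06 0.0132
0.09 0.0115
0.12 0.0131
```

View pics/p3.png

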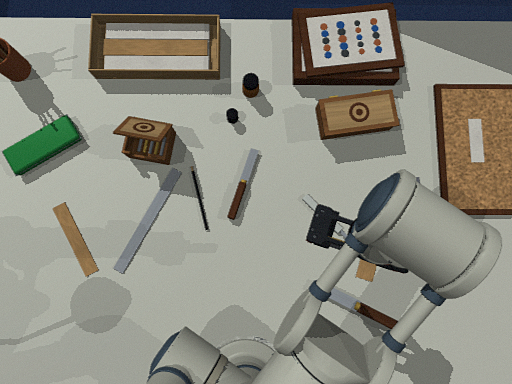

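The knife lies flat at (243,185), the small box is open at (147,138), and the long box is shut at (358,113).

```bash
python3 -c "
from bench import *
print(job_done())"
```

```text
the job is handed in; nothing more can be done
None
```

The job is handed in: the small box's lid stands open at about 0.83 rad, the knife lies flat on the bare table where it started, and the long box is shut; `job_done()` returned no verdict.

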